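Gauge the clamp gap, then offer up the cover of a tile-cutter bracket

ROBOT

A 6-joint arm with a two-finger parallel gripper is mounted at the origin on the work surface. World frame = base frame: x ahead of the robot, y to its left, z up, the work surface at z = 0. Lengths are in mm, angles in rad, forces in N, time in s.
With the tool pointing down it reaches from about 275 to 825 mm from the base axis. Payload 5.2 kg.
Tool frame: the origin (TCP) lies at the very end of the fingers, on their centre line; the grasp point (between the pads) lies 19 mm behind it; z points along the fingers, y is the direction in which the jaws open and shut (so a half turn about z gives the same grasp; the last joint's range is limited). The gripper opens to 93 mm and grips with 3 to 60 N. Pads are 15 mm wide; open, the fingers measure 128 mm over their backs; the gripper's body (75 mm by 188 mm) begins 65 mm behind the grasp point.
Start: joints at [1.121, 0.259, 1.535, -0, 1.348, -0.203], TCP at [134.343, 533.345, 218.653] pointing down, gripper open.
Joint ranges: [-3.14, 3.14], [-0.91, 2.08], [0.19, 2.58], [-1.22, 4.36], [0.22, 2.71], [-3.12, 3.12]. Speed limits (rad/s): [2.57, 2.57, 3.14, 3.14, 3.14, 3.14].

INTERFACE

Orientations are given as [roll, pitch, yaw] about the fixed x, y, z axes, in that order (R = Rz(yaw) Ry(pitch) Rx(roll)).
In Python, from bench import robot gives the robot as it stands. The module is installed in compiled form; this text tells all that it offers. Calls block until the motion is done:
- robot.move_ptp(position, orientation): joint-space move of the TCP to a pose.
- robot.move_linear(position, ori=None, speed=150, f_stop=None): straight line of the TCP; ori=None keeps the orientation; speed is the mean speed in mm/s. With f_stop (N) it stops when the force on the tool has changed by that much, and returns True; else False.
- robot.move_j(angles): joint-space move.
- robot.move_gripper(opening): opening from 0.0 (shut) to 1.0 (fully open); the grip force is fixed at half the most; returns when the fingers have stopped.
- robot.sleep(seconds).
- robot.inverse_kinematics(position, orientation): joint angles nearest the present ones, or None.
- robot.get_image(name): name is "scene" or "top" or "wrist"; returns a dict with "img" (480x640x3 uint8, blue, green, red), "fovy" (degrees; the focal length in pixels is half the picture's height over the tangent of half this angle, whatever the lens; pixels are square), "cx", "cy" (the principal point, pixels), "k1" (the pictures are not rectified: a ray, as slopes to the right and down, at radius r is drawn at 1 + k1 r^2 times it, then the intrinsics apply), "eye" and "orientation" of the camera in the world. Camera axes: x right, y down, z forward; pixel columns grow to the right and rows downward; lengths in mm; the calibration is good to about 2 mm. A picture is of the moment at which its call begins. There is no depth.
A pose or a line that the arm cannot do raises robot.MotionError and nothing moves.
- robot.hand_in(): hands the job in, once; it reports no verdict.
Readings, each from a call of its own:
- robot.current_t(): time.
- robot.current_qpos(): joint angles.
- robot.current_joint_vel(): joint speeds.
- robot.current_joint_efforts(): joint torques, N m.
- robot.current_tcp_pos(): TCP position.
- robot.current_eef_rot(): TCP orientation.
- robot.current_contact_force(): force on the tool from outside, world axes, zero at the start.
- robot.current_ft_torque(): the same for the moment, N m.
- robot.current_gripper_width(): opening from 0.0 (shut) to 1.0 (fully open).
Only numpy, scipy, OpenCV 4.12 (cv2) and the standard library are available. Lean on these libraries where they do the work, as an engineer would, in place of code of your own. Each camera call takes 0.05 s, during which the arm holds its last target. There are 200 camera calls.

TASK

Take the red-headed gap gauge out of its wooden stand, push its blade fully home in the slot of the grey tile-cutter bracket and leave it standing there. Then pick up the cover plate by its black rib and hold it level and still about 15 mm above the bracket's bare metal pad, its four holes lined up with the four threaded holes so that the screws could go straight in; finish while still holding it there, without ever resting it on the bracket. Leave the tiles, glue bottle, green pot and screwdriver where they are.

Things in the scene. Friction and masses are not known exactly. Their poses are not given: they have to be found in the camera images.
- bracket: grey bracket, fixed. Foot 105 (x) x 250 (y) x 12 mm, origin at the middle of its underside, z up. On the +y half a bare metal pad 80 (x) x 110 (y) mm centred at (0, 60) mm, flat top 35 mm up, with four threaded 6 mm holes (each seen as a dark 10 mm spot) at x = +-26, y = 60 +-42 mm. On the -y half a dark slotted block 62 x 40 mm centred at (0, -85) mm, top 50 mm up. Bolt heads between, 18 mm high
- slot (a point): middle of the slot's mouth, level with the top of the slotted block (axes as the bracket's). The slot is 38 mm long along x, 8 mm wide along y, 32 mm deep, with 2 mm lead-in bevels on the long sides
- pad_a (a point): mouth of the threaded hole at the bracket's (+26, +102) mm, on top of the pad (35 mm up)
- pad_b (a point): mouth of the diagonally opposite threaded hole, at the bracket's (-26, +18) mm
- gauge: loose gap gauge, about 90 g, standing upright in the wooden stand. Origin at the middle of the blade's lower end, z up. Steel blade 30 (x) x 5 (y) mm, 25 mm long; above it a red head 40 (x) x 20 (y) mm, from 25 to 67 mm above the origin: take it across its 20 mm. The head's shoulders stop on the top of the block when the blade is fully home, 25 mm deep
- stand: fixed wooden stand 70 x 70 mm, 40 mm high, origin at the middle of its underside; its slot runs along its x. The gauge's shoulders rest on its top, so the gauge's origin is 15 mm above the table and its axes are the stand's within 0.1 rad. It may be left or right; cover and stand change places from start to start
- cover: loose aluminium cover plate, 0.2 to 0.35 kg, lying flat on the table, 80 (x) x 110 (y) x 5 mm, origin at the middle of its underside, z up. Four 16 mm holes at x = +-26, y = +-42 mm. On top in the middle a black rib 50 (x) x 14 (y) mm, from 5 to 43 mm above the underside: take it across its 14 mm. Either way round fits the pad, long side along the pad's long side
- cover_a (a point): centre of the cover's hole at its own (+26, +42) mm, on the underside
- cover_b (a point): centre of the cover's diagonally opposite hole, at its own (-26, -42) mm, on the underside
- tiles: bystander: two loose tiles stacked, 100 x 100 mm, 16 mm high, blue pattern; origin under the middle
- glue: bystander: loose white glue bottle with blue cap, 44 mm thick, 115 mm high; origin under the middle
- screw_pot: bystander: loose green plastic pot, 60 mm wide, 40 mm high; origin under the middle
- driver: bystander: loose screwdriver with orange handle, lying beyond the bracket along y
Things that resemble listed ones, but are neither listed nor needed, are in the scene too. There is more than one size of the cover; the job needs the smaller.

How it is judged (in metres and radians):
On the way, in this order (a step that is already met when the one before it is completed fails the run):
1. the gauge stands fully home in the bracket's slot, let go (z of gauge in the frame of slot below -0.0225 m and horizontal distance between gauge and slot below 0.008 m and angle between gauge's own z axis and vertical below 0.12 rad and contact force between gauge and the arm below 0.2 N and contact force between gauge and the fingers below 0.2 N), for 0.3 s.
2. the cover is held level and still above the pad with its holes aligned (((horizontal distance between cover_a and pad_a below 0.005 m and horizontal distance between cover_b and pad_b below 0.005 m) or (horizontal distance between cover_a and pad_b below 0.005 m and horizontal distance between cover_b and pad_a below 0.005 m)) and z of cover in the frame of bracket between 0.04 and 0.065 m and angle between cover's own z axis and vertical below 0.1 rad and contact force between cover and the fingers above 0.5 N and contact force between cover and bracket below 0.1 N and contact force between cover and gauge below 0.1 N and linear speed of cover below 0.03 m/s), for 0.3 s.
At the end, for the whole second after the job is handed in: Gauge upright in the slot, at least 22.5 mm deep, within 8 mm of its middle, let go; cover held by the fingers, touching neither bracket nor gauge, underside 5 to 30 mm above the pad, level within 0.1 rad, still (30 mm/s), holes within 5 mm horizontally of the threaded ones (all of step 1 and all of step 2); the arm keeps its last pose, push and grip.
It fails at once if the pair of small tiles was disturbed (moved more than 25 mm) (distance of tiles from where it was at the start of the episode above 0.025 m).
It fails at once if the glue bottle was disturbed (moved more than 25 mm) (distance of glue from where it was at the start of the episode above 0.025 m).
It fails at once if the screw pot was disturbed (moved more than 25 mm) (distance of screw_pot from where it was at the start of the episode above 0.025 m).
It fails at once if the screwdriver was disturbed (moved more than 25 mm) (distance of driver from where it was at the start of the episode above 0.025 m).
It fails at once if the cover was rested on or knocked against the bracket (over 2 N) (contact force between cover and bracket above 2 N).
It also fails if it takes over 54 s, if anything falls off the work surface, if the arm or the gripper's body presses on something with over 40 N, if the wrist force passes 120 N, or if a joint passes its speed limit or range.

## Working session

There is one attempt and no reset: what is moved stays moved. The work goes in short steps, each a Python script; the robot and the scene stay as the last script left them, time stands still between calls to the robot, and variables do not carry over. Pictures are saved under pics/ and viewed, about 8 in all and at most 12, crops included, and the job is handed in when it is done.

```bash
mkdir -p pics
cat > h.py <<'E'
import numpy as np, cv2, json
from bench import robot
from scipy.spatial.transform import Rotation as R
def snap(name, tag):
    d=robot.get_image(name); cv2.imwrite(f'pics/{tag}.png', d['img'])
    json.dump({k:(np.asarray(v).tolist()) for k,v in d.items() if k!='img'}, open(f'pics/{tag}.json','w')); return d
def load(tag): return json.load(open(f'pics/{tag}.json'))
def cam(d):
    o=np.array(d['orientation'],float)
    Rm=o if o.shape==(3,3) else R.from_euler('xyz',o).as_matrix()
    f=240/np.tan(np.radians(d['fovy'])/2); return Rm,f,np.array(d['eye'],float)
def pix2w(d,u,v,z):
    Rm,f,e=cam(d); p=np.array([(u-d['cx'])/f,(v-d['cy'])/f]); q=p.copy()
    for _ in range(30): q=p/(1+d['k1']*(q@q))
    r=Rm@np.array([q[0],q[1],1]); return e+r*(z-e[2])/r[2]
def w2pix(d,P):
    Rm,f,e=cam(d); c=Rm.T@(np.array(P,float)-e); q=c[:2]/c[2]; q=q*(1+d['k1']*(q@q))
    return q*f+[d['cx'],d['cy']]
E
python3 - <<'E'
from h import *
a=snap('scene','s0');b=snap('top','t0')
for d in (a,b): print({k:v for k,v in d.items() if k!='img'})
print(robot.current_t(), robot.current_eef_rot(), robot.current_gripper_width())
E
```

```text
{'fovy': 48.62376551392251, 'cx': 319.89947728098946, 'cy': 242.3212458380146, 'k1': -0.006315968821278258, 'eye': array([924.86252818, 480.98299008, 913.45619654]), 'orientation': array([-2.51568147e+00, -2.06574374e-03,  2.47173300e+00])}
{'fovy': 45.24417655378667, 'cx': 308.9875085974694, 'cy': 242.89043018931199, 'k1': -0.13003304195143953, 'eye': array([ 357.36630402,  -11.70122799, 1201.57980781]), 'orientation': array([-2.98678096,  0.00378457, -1.5581906 ])}
0.1 [-3.14003796e+00 -3.07907185e-04  2.89480444e+00] 0.9953659877788242
```

View pics/t0.png

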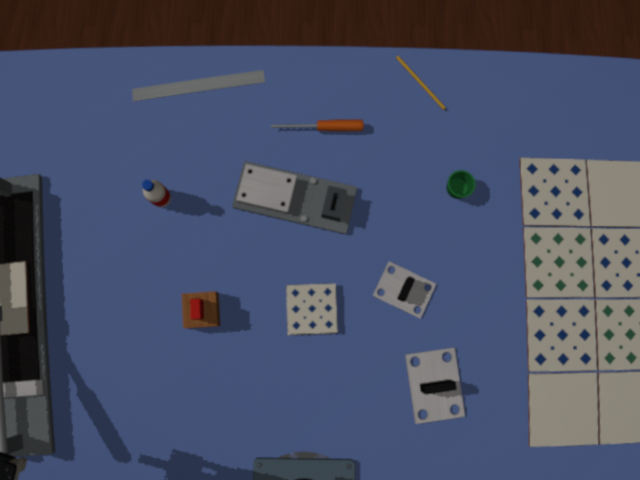

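View pics/s0.png

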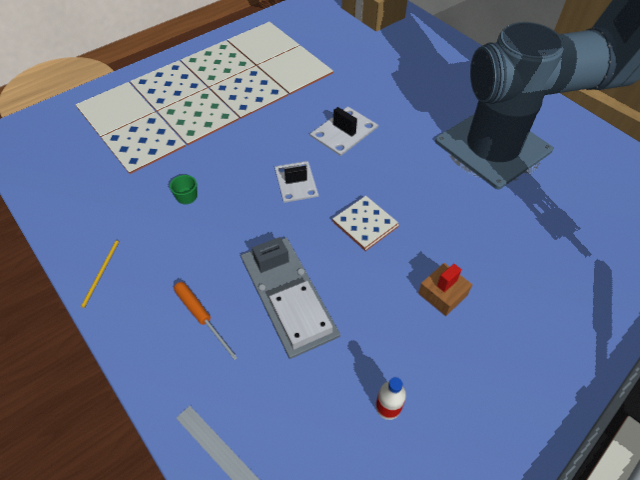

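Top view: bracket at (296,197) with its pad at the left (267,189) and its slot block at (339,204), stand and red gauge at (201,310). Two cover candidates: (405,290) looks smaller, (436,386) larger. The small tiles are at (312,309), not to be confused with the fixed tile field on the right. Next, a close composite crop.

Run:
```python
import cv2,numpy as np
i=cv2.imread('pics/t0.png'); C=np.zeros((600,800,3),np.uint8)
def p(u,v,w,h,x,y):
    c=cv2.resize(i[v:v+h,u:u+w],None,fx=4,fy=4,interpolation=cv2.INTER_CUBIC)
    for k in range(0,w,10): cv2.line(c,(k*4,0),(k*4,6),(0,255,255),1)
    for k in range(0,h,10): cv2.line(c,(0,k*4),(6,k*4),(0,255,255),1)
    c=cv2.convertScaleAbs(c,alpha=1.2); C[y:y+h*4,x:x+w*4]=c
p(230,155,140,80,0,0); p(170,280,60,60,560,0); p(365,255,80,68,0,325); p(395,340,80,68,400,325)
cv2.imwrite('pics/c0.png',C)
```

```text
(no output)
```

View pics/c0.png

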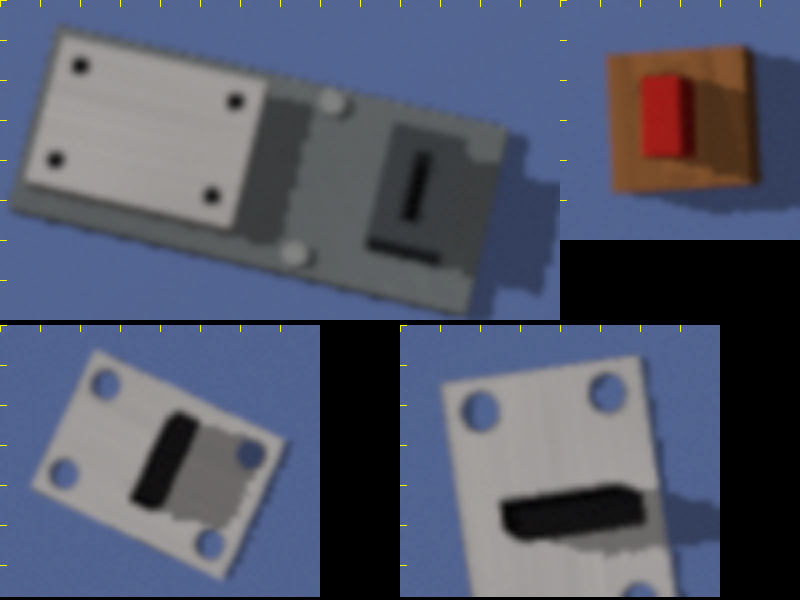

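The crop shows the pad holes at (80,66), (235,102), (56,160), (212,196) and the slot at (423,153)-(410,220). The gauge head top spans (642-683, 75-157). The small cover's holes are at (105,385), (63,473), (250,455), (209,544). Converting these to the world frame with size checks.

Run:
```python
from h import *
d=load('t0')
def w(x,y,u0,v0,z): return pix2w(d,u0+(x+.5)/4-.5,v0+(y+.5)/4-.5,z)[:2]
def rep(n,P):
    P=np.array(P); print(n,P.round(1).tolist(),'mean',P.mean(0).round(1),'d01',np.linalg.norm(P[0]-P[1]).round(1),'d02',np.linalg.norm(P[0]-P[2]).round(1))
    for a,b in((0,1),(2,3),(0,2),(1,3)): print('  ang',np.arctan2(*(P[b]-P[a])[::-1]).round(3),end='')
    print()
rep('pad',[w(x,y,230,155,35) for x,y in((80,66),(235,102),(56,160),(212,196))])
S=[w(x,y,230,155,50) for x,y in((423,153),(410,220))]; print('slot',S,np.mean(S,0),np.linalg.norm(S[0]-S[1]))
rep('cov',[w(x,y-325,365,255,5) for x,y in((105,385),(250,455),(63,473),(209,544))])
rep('big',[w(x,y-325,395,340,5) for x,y in((480-400,411),(607-400,393),(480-400,411),(607-400,393))])
rep('head',[w(x-560,y,170,280,82) for x,y in((642,75),(683,75),(642,157),(683,157))])
rep('stand',[w(x-560,y,170,280,40) for x,y in((608,55),(745,47),(613,190),(755,185))])
# scene-cam check
s=load('s0')
for n,(u,v,z) in {'head top':(452,272,82),'covribtop':(295,171,43),'slot':(270,249,50)}.items(): print(n,pix2w(s,u,v,z).round(1))
```

```text
pad [[690.3, 121.5], [671.6, 39.7], [639.5, 132.5], [621.1, 50.7]] mean [655.6  86.1] d01 83.9 d02 52.0
  ang -1.796  ang -1.792  ang 2.929  ang 2.927
slot [array([641.6203296 , -57.95747773]), array([606.36502148, -51.48051987])] [623.99267554 -54.7189988 ] 35.845330708649676
cov [[489.5, -176.9], [453.5, -252.8], [443.2, -154.6], [407.0, -230.7]] mean [ 448.3 -203.7] d01 84.0 d02 51.3
  ang -2.014  ang -2.016  ang 2.693  ang 2.697
big [[300.6, -225.1], [309.9, -291.3], [300.6, -225.1], [309.9, -291.3]] mean [ 305.3 -258.2] d01 66.9 d02 0.0
  ang -1.431  ang -1.431  ang 0.0  ang 0.0
head [[419.6, 225.5], [419.9, 205.3], [379.7, 224.0], [380.1, 203.8]] mean [399.8 214.6] d01 20.2 d02 39.9
  ang -1.553  ang -1.551  ang -3.103  ang -3.106
stand [[431.7, 252.3], [437.0, 182.2], [363.7, 247.0], [367.6, 174.9]] mean [400.  214.1] d01 70.2 d02 68.2
  ang -1.496  ang -1.516  ang -3.064  ang -3.036
head top [400.  216.3  82. ]
covribtop [ 454.2 -200.2   43. ]
slot [623.9 -55.8  50. ]
```

The sizes agree: pad 84.0 x 52.0 (84 x 52 expected), small cover 84.0 x 51.3 (the other's short pitch of 67 makes it the large one), head 20 x 40, stand about 70. The slot derived from the pad is (623.4,-55.3), against (624,-54.7) measured. Going for the gauge.

Run:
```python
from h import *
o=[np.pi,0,np.pi+0.04]
robot.move_ptp([399.8,215,150],o); snap('wrist','w1')
print(robot.move_linear([399.8,215,46],speed=80,f_stop=15), robot.current_tcp_pos())
robot.move_gripper(0.0); print(robot.current_gripper_width()*93, robot.current_contact_force())
robot.move_linear([399.8,215,170],speed=120); print(robot.current_gripper_width()*93)
o=[np.pi,0,np.pi-.224]
robot.move_ptp([623.7,-55,170],o); robot.move_linear([623.7,-55,96],speed=80)
d=snap('wrist','w2'); print(robot.current_t(), robot.current_tcp_pos(), {k:d[k] for k in('eye','orientation','fovy')})
```

```text
False [400.22040501 215.11961427  46.43729764]
20.374921252716405 [ 0.32544338 -0.44011478 -0.25081061]
19.873452625359274
7.9 [624.26007123 -55.1602485   96.75965646] {'eye': array([549.17426886, -39.64382727, 261.25163019]), 'orientation': array([ 2.86229393e+00, -1.25860703e-03,  1.34647772e+00]), 'fovy': 68.07714913913911}
```

View pics/w2.png

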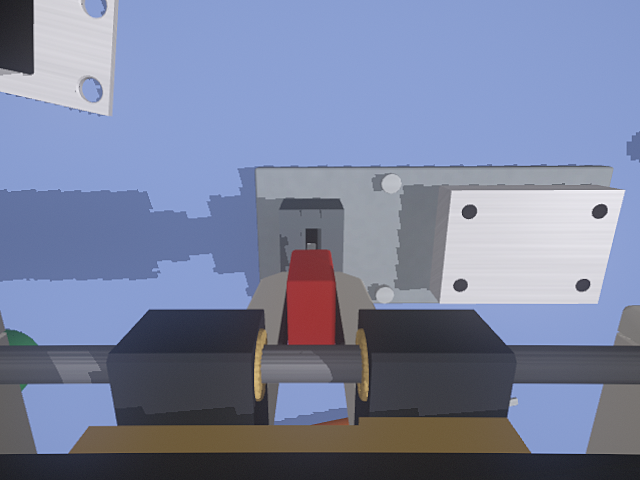

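Wrist view: the gauge is gripped at (312,295) with the slot behind it at (312,235), roughly in line. Pad holes at (469,212), (599,212), (460,285), (583,285). Checking the slot position with this camera before inserting.

```bash
python3 - <<'E'
from h import *
d=load('w2')
P=np.array([pix2w(d,u,v,35)[:2] for u,v in((469,212),(599,212),(460,285),(583,285))]);print(P.round(1),P.mean(0))
y=(P[1]+P[3]-P[0]-P[2]);a=np.arctan2(y[1],y[0])-np.pi/2;y/=np.hypot(*y)
print('yaw',a,np.linalg.norm(P[0]-P[1]),np.linalg.norm(P[2]-P[0]),'slot',P.mean(0)-145*y)
# where slot should project / block corners
for z,l in((50,[(280,209),(344,209)]),(50,[(306,229),(319,229)])): print([pix2w(d,*q,z)[:2].round(1) for q in l])
# gauge head top near edge y-centre at z= 96.8-46.4+82
print(pix2w(d,292,250,132.4),pix2w(d,331,250,132.4))
B=np.array([[np.cos(-.224),-np.sin(-.224)],[np.sin(-.224),np.cos(-.224)]])
for n,p in {'slot near end':(-19,0),'y+4':(-19,4),'y-4':(-19,-4)}.items(): print(n,w2pix(d,[*(np.array([623.7,-55])+B@p),50]))
E
python3 -c "
import cv2;i=cv2.imread('pics/w2.png')[185:305,240:400];cv2.imwrite('pics/w2c.png',cv2.resize(i,None,fx=5,fy=5,interpolation=2))"
```

```text
[[621.   49.6]
 [639.7 131.1]
 [671.2  38.2]
 [689.8 120.2]] [655.41367589  84.76916055]
yaw -0.2241277143794289 83.61495749206391 51.47764089904101 slot [623.18655901 -56.60415001]
[array([588.9, -67.7]), array([597.5, -29.9])]
[array([604.6, -55.2]), array([606.4, -47.4])]
[589.89342159 -56.21294949 132.4       ] [593.21565831 -41.68014716 132.4       ]
slot near end [313.15704248 228.33904876]
y+4 [319.65229056 228.33488271]
y-4 [306.66157851 228.34317235]
```

View pics/w2c.png

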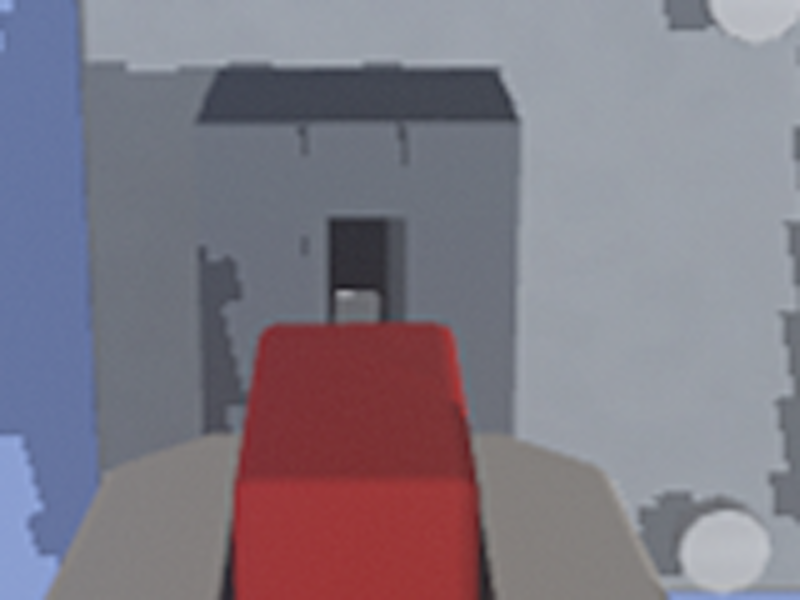

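Run:
```python
from h import *
d=load('w2')
B=np.array([[np.cos(-.224),-np.sin(-.224)],[np.sin(-.224),np.cos(-.224)]])
t=robot.current_tcp_pos()[:2]
for yy in(-2.5,0,2.5): print(w2pix(d,[*(t+B@[-15,yy]),65.3]))
print('measured blade', 240+335/5, 240+380/5,'row',185+291/5)
print((B.T@(t-[623.5,-55.6])))
```

```text
[308.95423725 242.90064579]
[313.27966034 242.89769714]
[317.6049889  242.89477984]
measured blade 307.0 316.0 row 243.2
[0.64339952 0.59760079]
```

The blade sits about 1.2 mm towards the bracket's -y relative to the slot. Correcting by 1 mm and inserting with a force stop.

Run:
```python
from h import *
p=[623.4,-54.0]
robot.move_linear([*p,85],speed=40)
s=robot.move_linear([*p,54.5],speed=30,f_stop=12)
print(s,robot.current_tcp_pos(),robot.current_contact_force(),robot.current_t())
snap('wrist','w3')
```

```text
True [623.04981683 -53.94166459  56.01265224] [-0.91677866  1.05514269  4.65392974] 9.2333
```

```bash
python3 -c "
import cv2,sys
i=cv2.imread('pics/w3.png')[170:350,200:440];cv2.imwrite('pics/w3c.png',cv2.resize(i,None,fx=3,fy=3,interpolation=2))"
```

```text
(no output)
```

View pics/w3c.png

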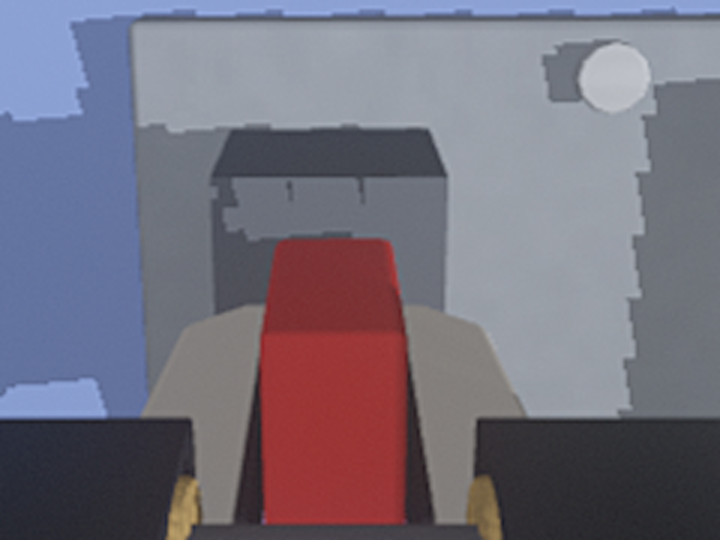

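The stop came at TCP z 56.0, which matches fully home (expected 56.4), and the shoulders look flush on the block at crop (335,240). Releasing and looking from above, then moving over the cover.

Run:
```python
from h import *
robot.move_gripper(0.7); t=robot.current_tcp_pos(); robot.move_linear([t[0],t[1],190],speed=120)
robot.sleep(.3); snap('wrist','w4')
o=[np.pi,0,2.697]
robot.move_ptp([448.3,-203.7,150],o); robot.sleep(.2); snap('wrist','w5'); print(robot.current_t(),robot.current_tcp_pos())
a=cv2.imread('pics/w4.png');b=cv2.imread('pics/w5.png')
cv2.imwrite('pics/w45.png',np.vstack([a[:300],b[:300]]))
```

```text
12.9667 [ 449.27552049 -203.17865286  150.10048381]
```

View pics/w45.png

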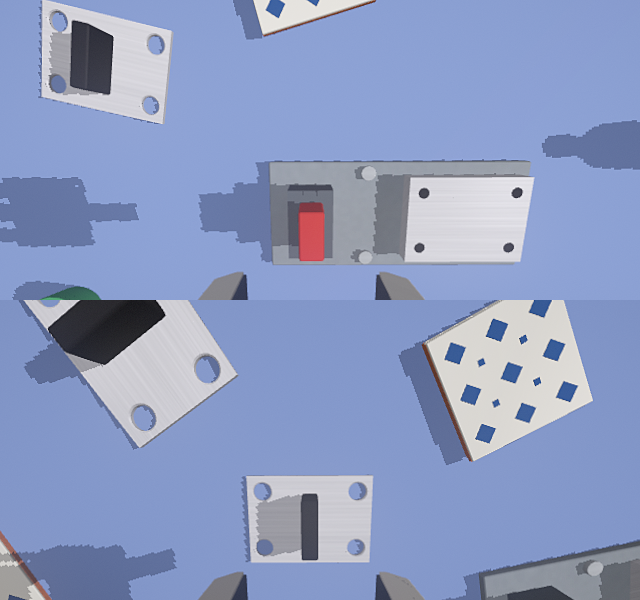

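Top half: the gauge stands upright in the slot at (311,232), let go. Bottom half: the small cover under the gripper, holes at (262,191), (358,191), (264,247), (356,247) in image coordinates.

Run:
```python
from h import *
def f(tag,L,z):
    d=load(tag);P=np.array([pix2w(d,u,v,z)[:2] for u,v in L]); y=P[1]+P[3]-P[0]-P[2]
    print(tag,P.mean(0).round(1),np.arctan2(y[1],y[0])-np.pi/2,np.linalg.norm(P[0]-P[1]).round(1),np.linalg.norm(P[2]-P[0]).round(1))
f('w5',((262,191),(358,191),(264,247),(356,247)),5); f('w4',((424,193),(517,193),(419,248),(509,247)),35)
o=[np.pi,0,2.697]; p=[447.6,-204]
robot.move_linear([*p,50],o,speed=100)
print(robot.move_linear([*p,10],o,speed=50,f_stop=12),robot.current_tcp_pos())
robot.move_gripper(0.0); print(robot.current_gripper_width()*93,robot.current_tcp_pos())
robot.move_linear([*p,190],o,speed=120); robot.sleep(.2)
print(robot.current_gripper_width()*93,robot.current_contact_force())
snap('wrist','w6'); print(robot.current_t(),robot.current_tcp_pos(),robot.current_eef_rot())
```

```text
w5 [ 447.9 -204.7] -0.44328132666701836 84.1 51.6
w4 [655.6  85.3] -0.2191757351699064 83.7 52.3
False [ 447.80260419 -204.13755375   10.14328977]
14.085858875607 [ 447.59796213 -204.004485     10.00141518]
13.887084041367686 [ 0.60696519  0.24355612 -3.12122246]
17.8167 [ 447.46184813 -203.89172138  189.62470019] [ 3.14144022e+00 -7.59790098e-04  2.69706443e+00]
```

View pics/w6.png

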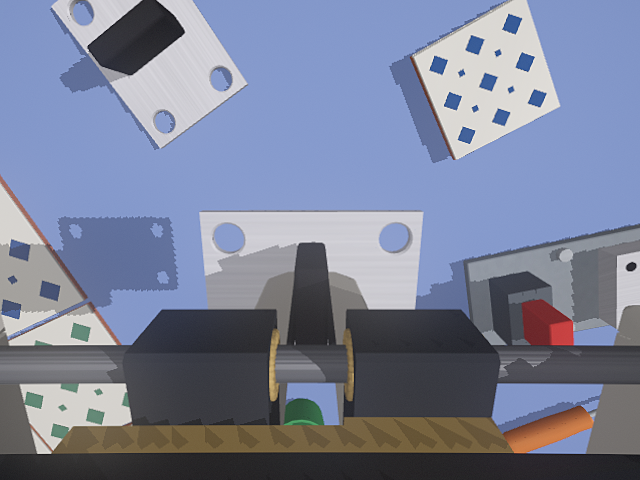

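The cover is held level, its two visible holes at (228,238) and (396,238). Computing its offset in the hand and carrying it to above the pad.

Run:
```python
from h import *
d=load('w6'); t=robot.current_tcp_pos()
rot=lambda a:np.array([[np.cos(a),-np.sin(a)],[np.sin(a),np.cos(a)]])
H=np.array([pix2w(d,u,v,184.6)[:2] for u,v in((228,238),(396,238))]); yv=H[1]-H[0]
a=np.arctan2(yv[1],yv[0])-np.pi/2; print('spacing',np.hypot(*yv),'yaw',a,H)
c=H.mean(0)+rot(a)@[26,0]; off=rot(-.444).T@(c-t[:2]); print('centre off in tool (cover x,y)',off, 'tool yaw diff',a-(2.697-np.pi))
```

```text
spacing 83.65133843802403 yaw -0.4453694664372254 [[ 406.01166123 -231.39076558]
 [ 442.04793301 -155.89948437]]
centre off in tool (cover x,y) [ 0.43840325 -0.84786877] tool yaw diff -0.0007768128474323621
```

Run:
```python
from h import *
o=[np.pi,0,np.pi-.224]; p=[655.4,86.0]
robot.move_linear([*p,190],o,speed=150)
robot.move_linear([*p,100],o,speed=80)
robot.move_linear([*p,60],o,speed=30,f_stop=10); robot.sleep(.6)
print(robot.current_tcp_pos(),robot.current_eef_rot(),robot.current_contact_force(),robot.current_gripper_width()*93,robot.current_t())
snap('wrist','w7'); snap('top','t7'); snap('scene','s7')
i=cv2.imread('pics/w7.png')[170:420]; 
j=cv2.resize(cv2.imread('pics/s7.png')[200:370,220:380],None,fx=2,fy=2,interpolation=2)
k=cv2.resize(cv2.imread('pics/t7.png')[150:235,230:390],None,fx=2,fy=2,interpolation=2)
C=np.zeros((600,640,3),np.uint8); C[:250]=i; C[250:590,:320]=j; C[250:420,320:]=k; cv2.imwrite('pics/c7.png',C)
```

```text
[655.42575937  86.02508506  60.00783006] [3.14157168e+00 5.03023849e-05 2.91763154e+00] [ 0.23261633  0.01493105 -1.8214694 ] 13.42273613556544 23.7
```

View pics/c7.png

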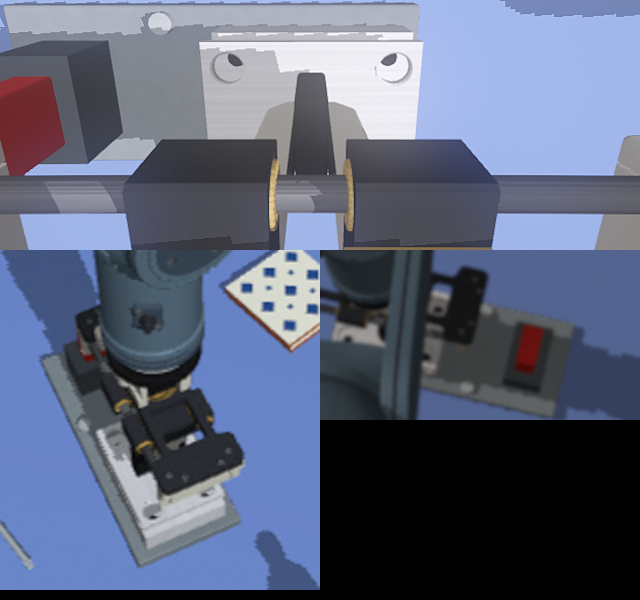

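Run:
```python
from h import *
d=load('w7'); i=cv2.imread('pics/w7.png')
c=np.hstack([cv2.resize(i[212:262,u:u+50],None,fx=8,fy=8,interpolation=2) for u in(203,371)]); cv2.imwrite('pics/c7z.png',c)
B=np.array([[np.cos(-.224),-np.sin(-.224)],[np.sin(-.224),np.cos(-.224)]])
for y in(-42,42): print('thread',w2pix(d,[*(np.array([655.7,85.9])+B@[-26,y]),35]),'coverhole',w2pix(d,[*(np.array([655.7,85.9])+B@[-26,y]),55]))
```

```text
thread [237.27971804 227.85915264] coverhole [229.3170852  238.23405412]
thread [389.3602297  227.76394376] coverhole [397.9309102  238.12351613]
```

View pics/c7z.png

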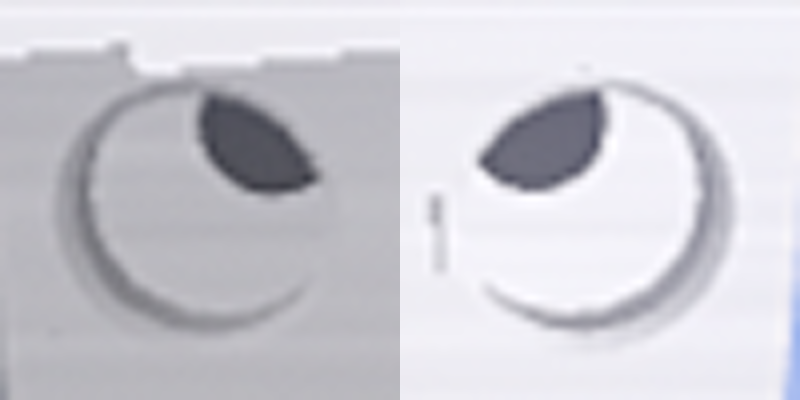

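The close view puts the threaded spots at (236.7,227) and (387.9,227) and the cover holes at (228,238.5) and (396,238.5). The predictions for perfect alignment are (237.3,227.9), (389.4,227.8), (229.3,238.2) and (397.9,238.1). The remaining misalignment is under 1 mm, and the gauge is still upright in the slot. Handing in.

```bash
python3 -c "
from bench import robot
print(robot.current_t(),robot.current_tcp_pos(),robot.current_gripper_width()*93); robot.hand_in()"
```

```text
23.85 [655.38325364  86.00697669  59.98984989] 13.716156980114627
the job is handed in; nothing more can be done
```

I moved the gauge from the stand into the bracket slot, and the arm is holding the small cover about 15 mm above the pad. I handed the job in at about 24 s of the 54 s allowed; no verdict was reported.

- **Gauge:** it stopped on its shoulders at TCP z 56.0 mm, against 56.4 mm expected for fully home. After release and again at the end, it was seen standing upright in the slot.
- **Cover:** I judged it the smaller one by its hole spacing, 84 x 51 mm. It is held level with the underside at about 50 mm. In the wrist picture, the two holes I could see were less than 1 mm from their threaded holes. The hand hid the other two.
- **Disagreements:** the wrist camera sat about 1 mm off sideways compared with the top camera. I allowed for that, and both checks then agreed.
- **Tiles, glue bottle, pot and screwdriver:** the arm never went near them, but I did not measure their positions again at the end.

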